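# Seat the keyed grinding wheel on the edge grinder's spindle

### The job

Fit the grinding wheel that has the flat-sided, slotted hub onto the grinder's upright spindle, hub up: lower it over the spindle nose so that it first rests for a moment crosswise on top of the drive key, then turn it while pressing down until its slot meets the key and it drops fully home, flat on the drive plate. Let go, and leave the other wheel, the one with the round hub, where it lies.

Things in the scene. Friction and masses are not known exactly. Their poses are not given: they have to be found in the camera images.
- wheel: Wheel to fit, loose, hub up: grey abrasive disc, diameter 120, 14 thick, with aluminium block hub 66 long (x) by 44 wide (y), top 47 above the underside; grip its long flats, closing along y. Bore through hub and disc: slot 54 long (x), 20 wide, with a 28 square hole amid it. Origin: centre of underside; z up. About 0.45 kg +-30 %. Half a turn about z makes no difference. mm.
- spindle: Upright steel spindle on the grinder, fixed. Origin: axis, on the seat face (drive plate, diameter 64); z up. Key across the axis: 48 long (x), 12 wide, 45-degree roof, ridge 18 above the seat, so a crosswise wheel rests 18 up. Round nose: diameter 22, straight to 44, coned to 6 at 56. Slot drops over key when the x axes are parallel, either way round, within 10 degrees (roof guides from 20). mm.
- grinder: Grey grinder housing fixed to the bench, 210 x 210 mm, 55 mm high, with a low round pan rim of 192 mm diameter, 64 mm high, round the spindle. Origin: centre of its underside on the bench; the spindle stands on its vertical axis, seat face 62 mm above the bench. Housing yaw and key yaw are independent.
- plain_wheel: The other wheel, to be left alone: same grey disc, 120 mm in diameter and 14 mm thick, but with a round aluminium hub 48 mm in diameter, 40 mm high, with a plain round hole of 28 mm and no slot. Loose on the bench. Origin: centre of its underside, z up.

How it is judged:
On the way:
1. the wheel is over the spindle nose and rests crosswise on top of the drive key (its slot at least 30 degrees off the key) (z of wheel in the frame of spindle between 0.012 and 0.026 m and horizontal distance between wheel and spindle below 0.012 m and angle between the x axis of wheel and the x axis of spindle, either way round above 0.52 rad and angle between wheel's own z axis and vertical below 0.17 rad and contact force between wheel and spindle above 1 N), for 0.1 s.
At the end, for the whole second after the job is handed in: The slotted wheel is at rest, hub up, flat on the drive plate with the key in its slot: underside within 4 mm of the plate, centre within 10 mm of the axis, slot within 17 degrees of the key, tilt under 3.4 degrees. The round-hubbed wheel is within 30 mm of its start (z of wheel in the frame of spindle between -0.004 and 0.004 m and horizontal distance between wheel and spindle below 0.01 m and angle between the x axis of wheel and the x axis of spindle, either way round below 0.3 rad and angle between wheel's own z axis and vertical below 0.06 rad and linear speed of wheel below 0.02 m/s and distance of plain_wheel from where it was at the start of the episode below 0.03 m); the robot touches nothing.
It also fails if it takes over 43 s, if anything falls off the work surface, if the arm or the gripper's body presses on something with over 40 N, if the wrist force passes 120 N, or if a joint passes its speed limit or range.

### The arm

A 7-joint arm with a two-finger parallel gripper is mounted at the origin on the work surface. World frame = base frame: x ahead of the robot, y to its left, z up, the work surface at z = 0. Lengths are in m, angles in rad, forces in N, time in s.
With the tool pointing down it reaches from about 0.4 to 0.875 m from the base axis. Payload 6.5 kg.
Tool frame: the origin (TCP) lies at the centre of the arm's flange, where the gripper is bolted on; the fingertips stand 166 mm ahead of it and the grasp point (between the pads) lies 147 mm ahead of it; z points along the fingers, y is the direction in which the jaws open and shut (so a half turn about z gives the same grasp; the last joint's range is limited). The gripper opens to 88 mm and grips with 3 to 60 N. Pads are 18 mm wide; open, the fingers measure 123 mm over their backs; the gripper's body (75 mm by 187 mm) begins 45 mm behind the grasp point.
Start: joints at [-1.208, 0.536, -0.004, 1.538, 0.003, 1.067, -0.071], TCP at [0.27, 0.591, 0.405] pointing down, gripper open.
Joint ranges: [-2.7, 2.7], [-0.37, 2.16], [-1.27, 1.26], [0.24, 2.4], [-1.31, 4.45], [0.19, 1.91], [-2.76, 2.76]. Speed limits (rad/s): [2.39, 2.39, 3.14, 3.14, 3.14, 3.14, 3.14].

### API

Orientations are given as a rotation vector (axis times angle).
In Python, from cell import env gives the robot as it stands.
- The arm moves only by the tool move_arm, never from a script. Its argument "series" is a list of rows, each a list of 3 entries, a list of its own where there are three numbers: the turn, a rotation vector about the tool's x, y, z in rad, then the shift along the tool's x, y, z in m, then the closure, from -1 (fully open) to 1 (shut), so that 0 is half open. A call has 1 to 8 rows; each row shifts and turns the pose as measured when the row begins, along the tool's axes as they then stand; what a row does not reach is not made up. A row lasts 1/12 s, in which the tool goes at most 41.7 mm and 7.16 degrees, less where a joint would pass 70% of its speed; a pose out of reach is approached as far as the arm can. A call is refused whole if a number of a shift passes 0.0417 or a number of a turn 0.125, either way. A call with a gripper value outside its range is refused whole. The fingers move at their own pace and stop on an object; "newtons" is the grip in N (left out, the last holds). Time passes only in rows, so rows that do not move let the fingers close. It gives the time, the measured TCP pose, the force and the opening at its end, in the units of the state.
- env.read_state(): the state, without advancing time (a new reading comes with each control period).
- env.camera(name): name is "scene" or "top"; returns a dict with "image" (400x640x3 uint8, blue, green, red), "intrinsics" (3x3 intrinsics, pixels), "eye" and "orientation" of the camera in the world. Camera axes: x right, y up, looking along -z (the intrinsics and any distortion apply to the point x, -y, -z); pixel columns grow to the right and rows downward; lengths in m; the calibration is good to about 2 mm. A picture is of the moment at which its call begins. There is no depth.
- env.job_done(): hands the job in, once; it reports no verdict.
The state is a dict: "time_s": time; "qpos": joint angles; "joint_velocities": joint speeds; "tau": joint torques, N m; "position": TCP position; "eef_rot": TCP orientation; "force": force on the tool from outside, world axes, zero at the start; "ft_torque": the same for the moment, N m; "width": finger opening in m.
Only numpy, scipy, OpenCV 4.12 (cv2) and the standard library are available. Lean on these libraries where they do the work, as an engineer would, in place of code of your own. Each camera call takes 0.05 s, during which the arm holds its last target. There are 200 camera calls.

## Working session

There is one attempt and no reset: what is moved stays moved. The work goes in short steps, Python scripts to look and compute and a tool call to move; the robot and the scene stay as the last step left them, time stands still between calls to the robot, and variables do not carry over. Pictures are saved under pics/ and viewed, about 8 in all and at most 12, crops included, and the job is handed in when it is done.

Besides the shell and the picture viewer there is one more tool, called as name([rows], argument=value, ...), one row to a line, values as JSON. move_arm: Moves the arm, as the interface text tells. Its arguments: {"type":"object","properties":{"series":{"type":"array","items":{"type":"array"}},"newtons":{"type":"number"}},"required":["series"]}

```bash
mkdir -p pics; cat > h.py <<'E'
import numpy as np, cv2
from cell import env
from scipy.spatial.transform import Rotation as R
def rot(o):
    o=np.array(o,float)
    if o.shape==(3,3): return o
    return R.from_rotvec(o).as_matrix() if o.size==3 else R.from_quat(o).as_matrix()
def ray(c,u,v):
    K=np.array(c["intrinsics"]); d=np.linalg.inv(K)@[u,v,1]
    return np.array(c["eye"]), rot(c["orientation"])@np.array([d[0],-d[1],-d[2]])
def at(c,u,v,z):
    e,d=ray(c,u,v); return e+d*(z-e[2])/d[2]
def proj(c,P):
    p=rot(c["orientation"]).T@(np.array(P)-np.array(c["eye"])); q=np.array(c["intrinsics"])@[p[0],-p[1],-p[2]]
    return q[:2]/q[2]
E
python3 - <<'E'
from h import *
for n in ("scene","top"):
    c=env.camera(n); cv2.imwrite(f"pics/{n}0.png",c["image"]); print({k:v for k,v in c.items() if k!="image"})
print(env.read_state())
E
```

```text
{'intrinsics': array([[442.06865737,   0.        , 321.4444875 ],
       [  0.        , 442.06865737, 192.38879214],
       [  0.        ,   0.        ,   1.        ]]), 'eye': array([ 1.07610413, -0.17880173,  0.56050445]), 'orientation': array([0.76994458, 0.53470913, 1.08751936])}
{'intrinsics': array([[382.91250711,   0.        , 321.54686526],
       [  0.        , 382.91250711, 202.77017814],
       [  0.        ,   0.        ,   1.        ]]), 'eye': array([0.42196564, 0.00474838, 0.86522062]), 'orientation': array([ 0.13454205, -0.1106207 , -1.5759706 ])}
{'time_s': 0.1, 'qpos': array([-1.20820538,  0.53710369, -0.00444636,  1.53874685,  0.0026377 ,
        1.06733628, -0.07115912]), 'joint_velocities': array([ 0.00118079, -0.00241876,  0.00027288, -0.00098644, -0.00191217,
       -0.00040868,  0.00058961]), 'tau': array([ 2.60228604e-03, -5.72075129e+01,  9.93885063e-01, -2.52226245e+01,
       -5.61353238e-02,  1.34960690e-02,  3.78707352e-05]), 'position': array([0.27012481, 0.59088974, 0.40392854]), 'eef_rot': array([-6.68142882e-01, -3.06952231e+00,  2.47684287e-03]), 'force': array([-0.51574754,  0.11644775,  0.05123728]), 'ft_torque': array([-0.00084367,  0.02489396,  0.03533112]), 'width': 0.08801914781559335}
```

View pics/top0.png

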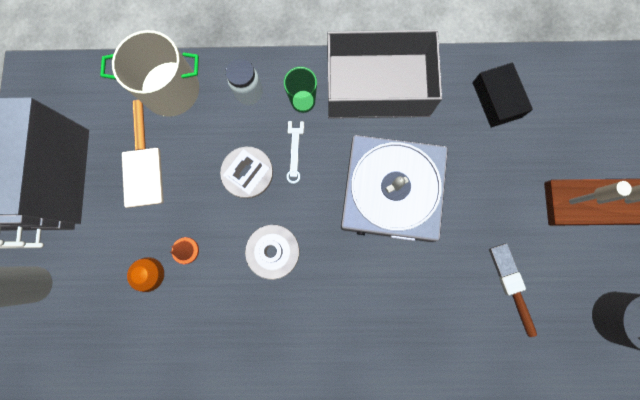

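View pics/scene0.png

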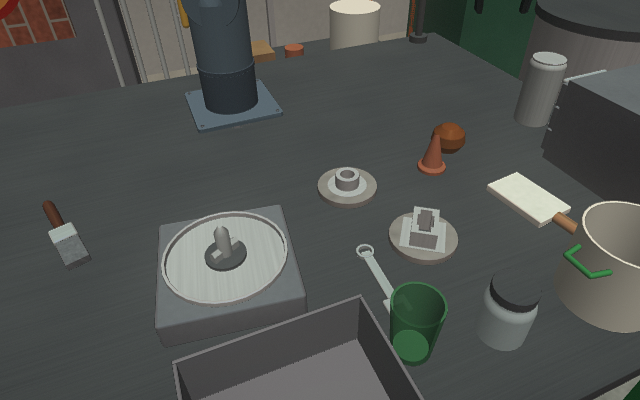

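The top view shows the slotted wheel at about (246,172), the plain wheel at (272,252) and the spindle at (397,185). I'll enlarge both.

```bash
python3 - <<'E'
from h import *
t=cv2.imread("pics/top0.png"); s=cv2.imread("pics/scene0.png")
f=lambda i,x,y,w,h,k: cv2.resize(i[y:y+h,x:x+w],None,fx=k,fy=k,interpolation=cv2.INTER_CUBIC)
a=np.hstack([f(t,214,140,64,64,6),f(t,365,150,64,64,6)])
b=np.hstack([f(s,384,200,80,64,4.8),f(s,185,215,80,64,4.8)])
cv2.imwrite("pics/c1.png",np.vstack([a, cv2.resize(b[:208],(768,208))])[:600]) 
c=env.camera("top")
for u,v,z in((246,172,.014),(397,185,.062),(272,252,.014)): print(at(c,u,v,z))
E
```

```text
[0.62878108 0.18945665 0.014     ]
[ 0.58504698 -0.14468201  0.062     ]
[0.44677397 0.12757744 0.014     ]
```

View pics/c1.png

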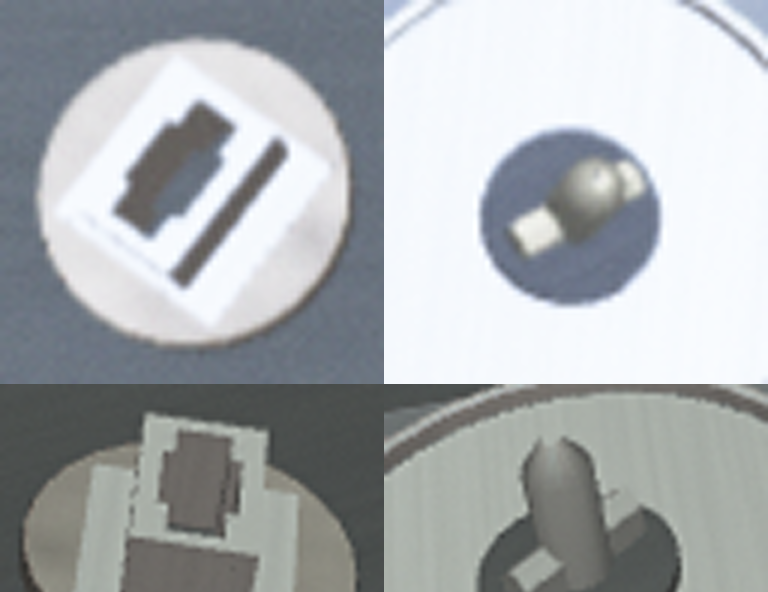

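```bash
cat > m.py <<'E'
from h import *
def boxpts(L,W): return np.array([[L,W],[L,-W],[-L,-W],[-L,W]])/2
def tr(p,xy,yaw,z):
    c,s=np.cos(yaw),np.sin(yaw); p=np.asarray(p)
    return np.c_[p@np.array([[c,s],[-s,c]])+xy, np.full(len(p),z)]
th=np.linspace(0,2*np.pi,60); circ=np.c_[np.cos(th),np.sin(th)]
def draw(im,c,P,col,o,k):
    q=np.array([proj(c,p) for p in P]); q=(q-o+.5)*k-.5
    cv2.polylines(im,[np.round(q*16).astype(np.int32).reshape(-1,1,2)],True,col,1,cv2.LINE_AA,4)
E
python3 - <<'E'
from m import *
c=env.camera("top")
g=lambda x,y,o: (o[0]+(x+.5)/6-.5,o[1]+(y+.5)/6-.5)
P=[at(c,*g(x,y,(214,140)),.047)[:2] for x,y in((198,101),(236,130),(114,211),(152,238))]
m=sum(P)/4; a=P[0]+P[1]-P[2]-P[3]
print("slot centre",m,"len",np.linalg.norm(a)/2,"w",np.linalg.norm(P[0]-P[1]),"yaw",np.arctan2(a[1],a[0]))
print("disc",at(c,*g(194,191,(214,140)),.014), np.linalg.norm(at(c,*g(38,191,(214,140)),.014)-at(c,*g(350,191,(214,140)),.014)))
print("seat",at(c,*g(186.5,216,(365,150)),.062))
A=at(c,*g(130,245,(365,150)),.076);B=at(c,*g(258,175,(365,150)),.076);d=B-A
print("key mid",(A+B)/2,"len",np.linalg.norm(d),"yaw",np.arctan2(d[1],d[0]))
wx,wy=m,np.arctan2(a[1],a[0]); sx=at(c,*g(186.5,216,(365,150)),.062)[:2]; ky=np.arctan2(d[1],d[0])
rows=[]
for n,ow,os in(("top",(214,140),(365,150)),("scene",(384,200),(190,215))):
    c=env.camera(n); r=[]
    for k,o in enumerate((ow,os)):
        w=64 if n=="top" else 76
        im=cv2.resize(c["image"][o[1]:o[1]+60,o[0]:o[0]+w],None,fx=5,fy=5,interpolation=cv2.INTER_CUBIC); o=np.array(o)
        if k==0:
            draw(im,c,tr(boxpts(.054,.02),wx,wy,.047),(0,0,255),o,5)
            draw(im,c,tr(boxpts(.066,.044),wx,wy,.047),(0,200,0),o,5)
            draw(im,c,tr(circ*.06,wx,wy,.014),(255,0,0),o,5)
        else:
            draw(im,c,tr(boxpts(.048,.012),sx,ky,.074),(0,0,255),o,5)
            draw(im,c,tr([[-.024,0],[.024,0]],sx,ky,.08),(0,0,255),o,5)
            draw(im,c,tr(circ*.032,sx,ky,.062),(255,0,0),o,5)
            draw(im,c,tr(circ*.011,sx,ky,.106),(0,200,0),o,5)
        r.append(im)
    r=np.hstack(r); rows.append(cv2.copyMakeBorder(r,0,0,0,760-r.shape[1],0))
cv2.imwrite("pics/o1.png",np.vstack(rows)[:600])
E
```

```text
slot centre [0.63014293 0.18964621] len 0.05055249205408198 w 0.01813492838981392 yaw -0.6334702439906411
disc [0.63015154 0.1896797  0.014     ] 0.11933521224748224
seat [ 0.58380955 -0.14179988  0.062     ]
key mid [ 0.58312037 -0.14198167  0.076     ] len 0.05166625482480421 yaw -1.0778674103590526
```

View pics/o1.png

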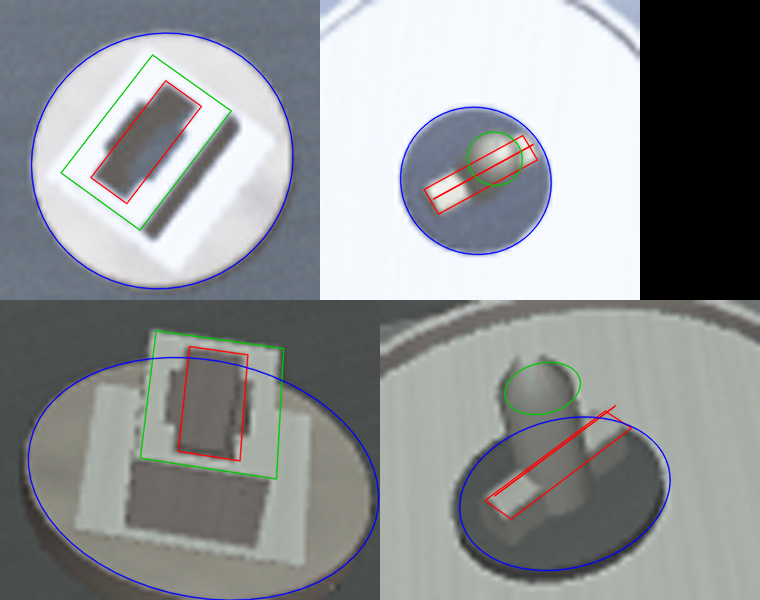

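The overlays fit. The scene camera is offset about 3 mm from the top camera, but by the same amount at both wheel and spindle, so relative moves are safe. Next: the height of the hub's low flange, plus a planning helper.

```bash
cat > plan.py <<'E'
import sys
from h import *
# usage: plan.py x y z toolx_deg -> remaining turn (tool), shift (tool)
s=env.read_state(); x,y,z,a=map(float,sys.argv[1:5]); a=np.radians(a)
T=R.from_matrix(np.array([[np.cos(a),np.sin(a),0],[np.sin(a),-np.cos(a),0],[0,0,-1]]).T)
C=R.from_matrix(rot(s["eef_rot"])); X=C.as_matrix()[:,0]
print("t",round(s["time_s"],2),"pos",s["position"].round(4),"toolx",np.degrees(np.arctan2(X[1],X[0])).round(2),"w",round(s["width"],4),"F",s["force"].round(1),"q7",s["qpos"].round(2)[-1])
d=np.array([x,y,z])-s["position"]
print("turn",(C.inv()*T).as_rotvec().round(4),"shift now",C.inv().apply(d).round(4),"shift after turn",T.inv().apply(d).round(4))
E
python3 plan.py .63 .19 .30 143.7; python3 - <<'E'
from m import *
c=env.camera("scene")
for z in(.047,.03,.025,.02,.014): print(z,[((proj(c,p)-[384,200]+.5)*5-.5).round() for p in tr(boxpts(.066,.044),[.63,.1896],-.633,z)])
E
```

```text
t 0.3 pos [0.2702 0.5911 0.4044] toolx 155.44 w 0.088 F [ 0.7  0.1 -0.1] q7 -0.07
turn [-6.000e-04  1.000e-04  2.048e-01] shift now [-0.494  -0.2151  0.1046] shift after turn [-0.5274 -0.1102  0.1044]
0.047 [array([276., 178.]), array([140., 158.]), array([155.,  30.]), array([283.,  48.])]
0.03 [array([268., 215.]), array([134., 194.]), array([150.,  66.]), array([276.,  84.])]
0.025 [array([266., 225.]), array([132., 205.]), array([148.,  76.]), array([273.,  94.])]
0.02 [array([264., 236.]), array([131., 215.]), array([147.,  87.]), array([271., 105.])]
0.014 [array([261., 248.]), array([129., 227.]), array([145.,  99.]), array([269., 117.])]
```

move_arm([
  [[0,0,0.1],[0,0,0],-1],
  [[0,0,0.1],[0,0,0],-1],
  [[0,0,0],[-0.035,-0.0073,0.004],-1],
  [[0,0,0],[-0.035,-0.0073,0.004],-1],
  [[0,0,0],[-0.035,-0.0073,0.004],-1],
  [[0,0,0],[-0.035,-0.0073,0.004],-1],
  [[0,0,0],[-0.035,-0.0073,0.004],-1],
  [[0,0,0],[-0.035,-0.0073,0.004],-1],
])

```text
time_s: 1.02
position: [0.4094, 0.4344, 0.379]
eef_rot: [-0.957, -2.986, -0.009]
force: [-0.1, 0.3, 0.3]
width: 0.0884
```

```bash
python3 plan.py .63 .19 .30 143.7
```

```text
t 1.02 pos [0.4094 0.4344 0.379 ] toolx 144.47 w 0.0884 F [-0.1  0.3  0.3] q7 0.1
turn [ 0.0033 -0.0077  0.0135] shift now [-0.3221 -0.071   0.0763] shift after turn [-0.3224 -0.0664  0.079 ]
```

move_arm([
  [[0.003,-0.007,0.013],[-0.04,-0.0085,0.0095],-1],
  [[0,0,0],[-0.04,-0.0085,0.0095],-1],
  [[0,0,0],[-0.04,-0.0085,0.0095],-1],
  [[0,0,0],[-0.04,-0.0085,0.0095],-1],
  [[0,0,0],[-0.04,-0.0085,0.0095],-1],
  [[0,0,0],[-0.04,-0.0085,0.0095],-1],
  [[0,0,0],[-0.04,-0.0085,0.0095],-1],
  [[0,0,0],[-0.04,-0.008,0.0095],-1],
])

```text
time_s: 1.68
position: [0.6265, 0.1916, 0.3052]
eef_rot: [0.973, 2.985, 0.01]
force: [-0.1, 0.1, 0.8]
width: 0.0881
```

```bash
python3 plan.py .63 .19 .30 143.7
```

```text
t 1.68 pos [0.6265 0.1916 0.3052] toolx 143.9 w 0.0881 F [-0.1  0.1  0.8] q7 0.65
turn [ 0.0064 -0.0001  0.0035] shift now [-0.0038  0.0007  0.0052] shift after turn [-0.0038  0.0008  0.0052]
```

move_arm([
  [[0.0064,0,0.003],[-0.004,0.001,0.01],-1],
  [[0,0,0],[0,0,0.025],-1],
  [[0,0,0],[0,0,0.025],-1],
  [[0,0,0],[0,0,0.025],-1],
  [[0,0,0],[0,0,0.025],-1],
  [[0,0,0],[0,0,0.01],-1],
  [[0,0,0],[0,0,0],-1],
])

```text
time_s: 2.27
position: [0.6398, 0.1753, 0.1806]
eef_rot: [1.004, 2.965, -0.005]
force: [1.9, 0.5, 3.9]
width: 0.088
```

```bash
python3 plan.py .63 .19 .185 143.7; python3 - <<'E'
from h import *
ims=[]
for n,o in(("top",(190,110)),("scene",(360,150))):
    c=env.camera(n); ims.append(cv2.resize(c["image"][o[1]:o[1]+120,o[0]:o[0]+130],None,fx=3,fy=3,interpolation=cv2.INTER_CUBIC))
cv2.imwrite("pics/g1.png",np.hstack(ims))
E
```

```text
t 2.27 pos [0.6398 0.1753 0.1806] toolx 142.6 w 0.088 F [1.9 0.5 3.9] q7 0.66
turn [ 0.0003  0.0115 -0.0191] shift now [ 0.0167  0.0057 -0.0046] shift after turn [ 0.0166  0.006  -0.0044]
```

View pics/g1.png

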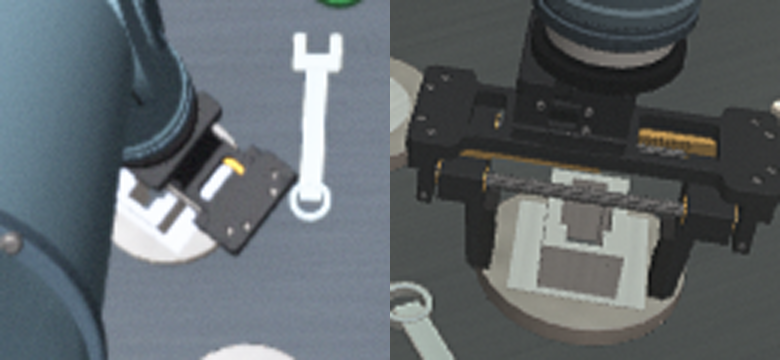

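The fingers straddle the hub, but momentum carried the tool about 17 mm along it. I'll correct with slow rows and settle.

move_arm([
  [[0,0,0],[0,0,-0.003],-1],
  [[0,0.011,-0.019],[0.008,0.003,0],-1],
  [[0,0,0],[0.007,0.003,0],-1],
  [[0,0,0],[0,0,0],-1],
  [[0,0,0],[0,0,0],-1],
])

```text
time_s: 2.78
position: [0.6315, 0.1924, 0.1902]
eef_rot: [0.973, 2.983, 0.008]
force: [0.3, -0.5, -0.4]
width: 0.088
```

```bash
python3 plan.py .63 .19 .184 143.7
```

```text
t 2.78 pos [0.6315 0.1924 0.1902] toolx 143.89 w 0.088 F [ 0.3 -0.5 -0.4] q7 0.66
turn [0.0062 0.0019 0.0033] shift now [-0.0002 -0.0029  0.0062] shift after turn [-0.0002 -0.0028  0.0062]
```

move_arm([
  [[0.006,0.002,0.003],[0,-0.003,0.006],-1],
  [[0,0,0],[0,0,0],-1],
  [[0,0,0],[0,0,0],1],
  [[0,0,0],[0,0,0],1],
  [[0,0,0],[0,0,0],1],
  [[0,0,0],[0,0,0],1],
  [[0,0,0],[0,0,0],1],
  [[0,0,0],[0,0,0],1],
], newtons=50)

```text
time_s: 3.45
position: [0.6296, 0.1895, 0.1838]
eef_rot: [-0.979, -2.985, 0.001]
force: [0.5, 0.4, -0.2]
width: 0.05
```

```bash
python3 plan.py .63 .19 .300 163
```

```text
t 3.45 pos [0.6296 0.1895 0.1838] toolx 143.68 w 0.05 F [ 0.5  0.4 -0.2] q7 0.66
turn [-0.0007  0.     -0.3372] shift now [-0.      0.0006 -0.1162] shift after turn [-0.0002  0.0006 -0.1162]
```

move_arm([
  [[0,0,0],[0,0,0],1],
  [[0,0,0],[0,0,0],1],
  [[0,0,0],[0,0,0],1],
  [[0,0,0],[0,0,-0.01],1],
  [[0,0,0],[0,0,-0.02],1],
  [[0,0,0],[0,0,-0.025],1],
  [[0,0,0],[0,0,-0.025],1],
  [[0,0,0],[0,0,-0.02],1],
])

```text
time_s: 4.12
position: [0.6249, 0.1882, 0.2799]
eef_rot: [-0.974, -2.97, 0.02]
force: [0.3, 0.2, -4.9]
width: 0.0436
```

move_arm([
  [[0,0,0],[0,0,-0.025],1],
  [[0,0,0],[0,0,-0.02],1],
  [[0,0,-0.1],[0,0,-0.005],1],
  [[0,0,-0.1],[0,0,0],1],
  [[0,0,-0.1],[0,0,0],1],
  [[0,0,0],[0,0,0],1],
  [[0,0,0],[0,0,0],1],
])

```text
time_s: 4.7
position: [0.6238, 0.1876, 0.3383]
eef_rot: [-0.504, -3.083, 0.017]
force: [0.2, -0.2, -5.7]
width: 0.0438
```

```bash
python3 plan.py .5838 -.1418 .345 163; python3 - <<'E'
from h import *
c=env.camera("scene"); cv2.imwrite("pics/l1.png",c["image"])
E
```

```text
t 4.7 pos [0.6238 0.1876 0.3383] toolx 161.43 w 0.0438 F [ 0.2 -0.2 -5.7] q7 0.91
turn [-0.0133 -0.0158 -0.0273] shift now [-0.0669 -0.3251 -0.0033] shift after turn [-0.0581 -0.3267 -0.0067]
```

View pics/l1.png

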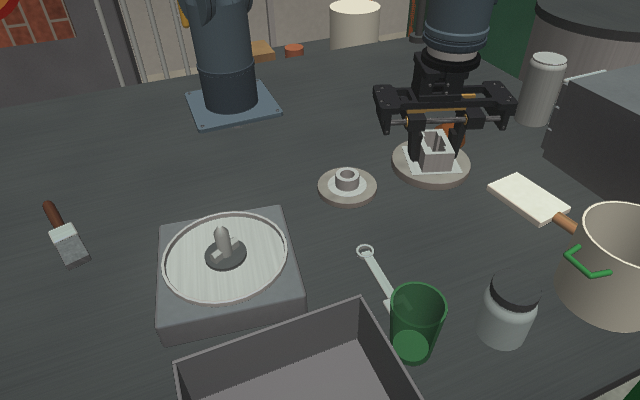

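The wheel is held level at (430,160) in the scene view. Carrying it to above the spindle.

move_arm([
  [[-0.013,-0.016,-0.027],[0,0,0],1],
  [[0,0,0],[-0.0045,-0.025,-0.0007],1],
  [[0,0,0],[-0.006,-0.035,-0.0007],1],
  [[0,0,0],[-0.006,-0.035,-0.0007],1],
  [[0,0,0],[-0.006,-0.035,-0.0007],1],
  [[0,0,0],[-0.006,-0.035,-0.0007],1],
  [[0,0,0],[-0.0045,-0.025,-0.0007],1],
  [[0,0,0],[0,0,0],1],
])

```text
time_s: 5.42
position: [0.5965, -0.0075, 0.3385]
eef_rot: [0.46, 3.106, 0.003]
force: [-0.6, -1.0, -5.4]
width: 0.0432
```

```bash
python3 plan.py .5838 -.1418 .345 163
```

```text
t 5.42 pos [ 0.5965 -0.0075  0.3385] toolx 163.15 w 0.0432 F [-0.6 -1.  -5.4] q7 1.24
turn [0.0023 0.0019 0.0027] shift now [-0.0268 -0.1322 -0.0067] shift after turn [-0.0271 -0.1321 -0.0065]
```

move_arm([
  [[0.002,0.002,0.003],[-0.0054,-0.025,-0.001],1],
  [[0,0,0],[-0.0054,-0.03,-0.001],1],
  [[0,0,0],[-0.0054,-0.03,-0.001],1],
  [[0,0,0],[-0.0054,-0.025,-0.001],1],
  [[0,0,0],[-0.004,-0.014,-0.001],1],
  [[0,0,0],[0,-0.007,0],1],
  [[0,0,0],[0,0,0],1],
  [[0,0,0],[0,0,0],1],
])

```text
time_s: 6.08
position: [0.5801, -0.1461, 0.3416]
eef_rot: [0.475, 3.103, 0.001]
force: [0.1, 0.6, -4.7]
width: 0.0436
```

```bash
python3 plan.py .5838 -.1418 .310 163
```

```text
t 6.08 pos [ 0.5801 -0.1461  0.3416] toolx 162.58 w 0.0436 F [ 0.1  0.6 -4.7] q7 1.48
turn [ 0.0008  0.0021 -0.0074] shift now [-0.0022  0.0052  0.0316] shift after turn [-0.0023  0.0052  0.0316]
```

move_arm([
  [[0.001,0.002,-0.007],[-0.002,0.005,0.01],1],
  [[0,0,0],[0,0,0.01],1],
  [[0,0,0],[0,0,0.005],1],
  [[0,0,0],[0,0,0],1],
  [[0,0,0],[0,0,0],1],
])

```text
time_s: 6.5
position: [0.5847, -0.1341, 0.3125]
eef_rot: [-0.45, -3.107, -0.006]
force: [0.2, 0.1, -5.0]
width: 0.0436
```

```bash
python3 plan.py .5838 -.1418 .264 163; python3 - <<'E'
from m import *
s=env.read_state(); p=s["position"]; u=p[2]-.184
ims=[]
for n,o in(("top",(330,130)),("scene",(145,120))):
    c=env.camera(n); o=np.array(o)
    im=cv2.resize(c["image"][o[1]:o[1]+130,o[0]:o[0]+130],None,fx=3,fy=3,interpolation=cv2.INTER_CUBIC)
    if n=="scene":
        draw(im,c,tr(circ*.06,p[:2],0,u),(255,0,0),o,3)
        draw(im,c,tr(boxpts(.066,.044),p[:2],np.radians(163),u+.047),(0,200,0),o,3)
        draw(im,c,tr(circ*.096,[.5838,-.1418],0,.064),(0,0,255),o,3)
    ims.append(im)
cv2.imwrite("pics/a1.png",np.hstack(ims))
E
```

```text
t 6.5 pos [ 0.5847 -0.1341  0.3125] toolx 163.51 w 0.0436 F [ 0.2  0.1 -5. ] q7 1.48
turn [ 0.0033 -0.0024  0.009 ] shift now [-0.0014 -0.0078  0.0484] shift after turn [-0.0014 -0.0077  0.0485]
```

View pics/a1.png

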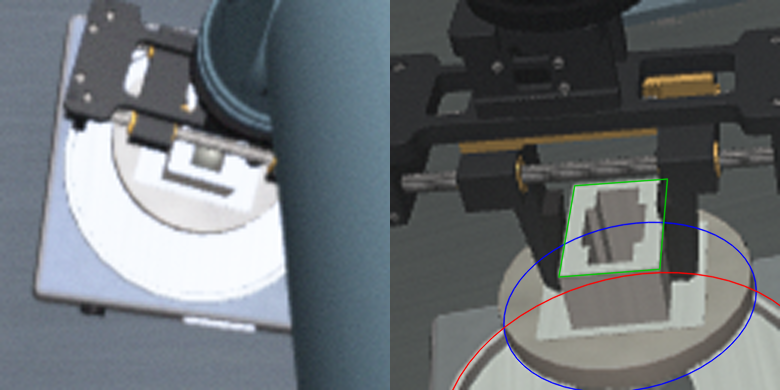

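move_arm([
  [[0.003,-0.002,0.009],[-0.0014,-0.0077,0],1],
  [[0,0,0],[0,0,0],1],
  [[0,0,0],[0,0,0],1],
])

```text
time_s: 6.85
position: [0.5841, -0.143, 0.3136]
eef_rot: [0.466, 3.105, -0.001]
force: [0.2, 0.2, -5.7]
width: 0.0434
```

```bash
python3 plan.py .5838 -.1418 .264 163
```

```text
t 6.85 pos [ 0.5841 -0.143   0.3136] toolx 162.93 w 0.0434 F [ 0.2  0.2 -5.7] q7 1.48
turn [-0.0001  0.0018 -0.0013] shift now [0.0008 0.0011 0.0496] shift after turn [0.0007 0.0011 0.0496]
```

move_arm([
  [[0,0.002,0],[0.0007,0.0011,0.005],1],
  [[0,0,0],[0,0,0.01],1],
  [[0,0,0],[0,0,0.01],1],
  [[0,0,0],[0,0,0.005],1],
  [[0,0,0],[0,0,0],1],
  [[0,0,0],[0,0,0],1],
])

```text
time_s: 7.35
position: [0.5835, -0.1425, 0.2803]
eef_rot: [-0.469, -3.106, 0.0]
force: [-0.1, 0.3, -4.9]
width: 0.0433
```

```bash
python3 plan.py .5838 -.1418 .264 163; python3 - <<'E'
from m import *
ims=[]
for n,o in(("top",(350,140)),("scene",(155,150))):
    c=env.camera(n); o=np.array(o)
    ims.append(cv2.resize(c["image"][o[1]:o[1]+90,o[0]:o[0]+90],None,fx=4,fy=4,interpolation=cv2.INTER_CUBIC))
cv2.imwrite("pics/a2.png",np.hstack(ims))
E
```

```text
t 7.35 pos [ 0.5835 -0.1425  0.2803] toolx 162.84 w 0.0433 F [-0.1  0.3 -4.9] q7 1.48
turn [-0.0003 -0.0003 -0.0028] shift now [-0.0001  0.0008  0.0163] shift after turn [-0.0001  0.0008  0.0163]
```

View pics/a2.png

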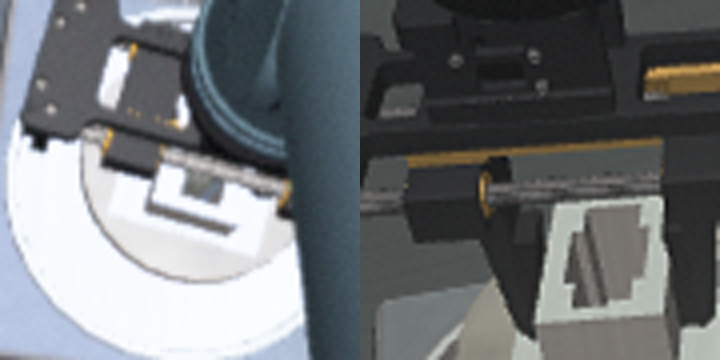

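No contact, and the underside (about 0.096) is already below the nose tip, so the nose is in the bore. Now down onto the key.

move_arm([
  [[0,0,0],[0,0.0008,0.006],1],
  [[0,0,0],[0,0,0.005],1],
  [[0,0,0],[0,0,0.004],1],
  [[0,0,0],[0,0,0.002],1],
  [[0,0,0],[0,0,0.002],1],
])

```text
time_s: 7.87
position: [0.585, -0.1418, 0.2627]
eef_rot: [0.468, 3.103, -0.0]
force: [-7.4, 2.4, 27.1]
width: 0.0438
```

```bash
python3 plan.py .5838 -.1418 .264 163
```

```text
t 7.87 pos [ 0.585  -0.1418  0.2627] toolx 162.84 w 0.0438 F [-7.4  2.4 27.1] q7 1.48
turn [ 0.0004  0.0036 -0.0027] shift now [ 0.0012 -0.0004 -0.0013] shift after turn [ 0.0012 -0.0004 -0.0013]
```

Contact at the expected height. I'll hold briefly, then check.

move_arm([
  [[0,0,0],[0.001,0,0.0005],1],
  [[0,0,0],[0,0,0.0005],1],
  [[0,0,0],[0,0,0.0005],1],
])

```text
time_s: 8.12
position: [0.5846, -0.1417, 0.2632]
eef_rot: [0.468, 3.101, -0.0]
force: [-1.5, -0.6, 2.3]
width: 0.0434
```

```bash
python3 plan.py .5838 -.1418 .264 118.2
```

```text
t 8.12 pos [ 0.5846 -0.1417  0.2632] toolx 162.84 w 0.0434 F [-1.5 -0.6  2.3] q7 1.48
turn [0.0026 0.0045 0.7791] shift now [ 0.0007 -0.0003 -0.0008] shift after turn [ 0.0003 -0.0007 -0.0008]
```

move_arm([
  [[0.002,0.004,0.08],[0.0007,0,0.001],1],
  [[0,0,0.08],[0,0,0.001],1],
  [[0,0,0.08],[0,0,0.001],1],
  [[0,0,0.08],[0,0,0.001],1],
  [[0,0,0.08],[0,0,0.001],1],
])

```text
time_s: 8.53
position: [0.5869, -0.1428, 0.2626]
eef_rot: [1.094, 2.933, 0.001]
force: [-4.0, -2.8, 6.9]
width: 0.0434
```

```bash
python3 plan.py .5838 -.1418 .246 118.2
```

```text
t 8.53 pos [ 0.5869 -0.1428  0.2626] toolx 139.09 w 0.0434 F [-4.  -2.8  6.9] q7 1.15
turn [0.0062 0.0093 0.3647] shift now [ 0.0032 -0.0014  0.0165] shift after turn [ 0.0023 -0.0023  0.0166]
```

move_arm([
  [[0.003,0.005,0.07],[0.0015,-0.001,0.001],1],
  [[0.003,0.004,0.08],[0.001,-0.001,0.0015],1],
  [[0,0,0.08],[0,0,0.0015],1],
  [[0,0,0.08],[0,0,0.002],1],
  [[0,0,0.05],[0,0,0.002],1],
])

```text
time_s: 8.95
position: [0.5846, -0.1429, 0.2538]
eef_rot: [1.632, 2.68, -0.001]
force: [0.2, -0.4, -4.9]
width: 0.0434
```

```bash
python3 plan.py .5838 -.1418 .246 118.2
```

```text
t 8.95 pos [ 0.5846 -0.1429  0.2538] toolx 117.32 w 0.0434 F [ 0.2 -0.4 -4.9] q7 0.84
turn [ 0.0014  0.0041 -0.0153] shift now [ 0.0014 -0.0002  0.0078] shift after turn [ 0.0013 -0.0001  0.0078]
```

It is dropping over the key with no load. Continuing down to the seat.

move_arm([
  [[0,0.004,0],[0.0012,0,0.003],1],
  [[0,0,0],[0,0,0.003],1],
  [[0,0,0],[0,0,0.002],1],
  [[0,0,0],[0,0,0.0015],1],
  [[0,0,0],[0,0,0.001],1],
])

```text
time_s: 9.37
position: [0.5843, -0.1416, 0.2459]
eef_rot: [-1.627, -2.686, -0.003]
force: [-2.5, 1.6, 3.6]
width: 0.0436
```

```bash
python3 plan.py .5838 -.1418 .246 118.2
```

```text
t 9.37 pos [ 0.5843 -0.1416  0.2459] toolx 117.57 w 0.0436 F [-2.5  1.6  3.6] q7 0.85
turn [ 0.0012 -0.0023 -0.011 ] shift now [ 0.     -0.0005 -0.0001] shift after turn [ 0.     -0.0005 -0.0001]
```

Seated at the expected height (TCP z 0.246). Releasing.

move_arm([
  [[0,0,0],[0,0,0],-1],
  [[0,0,0],[0,0,0],-1],
  [[0,0,0],[0,0,0],-1],
  [[0,0,0],[0,0,0],-1],
  [[0,0,0],[0,0,0],-1],
  [[0,0,0],[0,0,0],-1],
  [[0,0,0],[0,0,0],-1],
  [[0,0,0],[0,0,0],-1],
])

```text
time_s: 10.03
position: [0.5864, -0.1424, 0.2476]
eef_rot: [1.619, 2.686, 0.008]
force: [-0.9, 0.3, -0.6]
width: 0.0881
```

move_arm([
  [[0,0,0],[0,0,-0.01],-1],
  [[0,0,0],[0,0,-0.02],-1],
  [[0,0,0],[0,0,-0.03],-1],
  [[0,0,0],[0,0,-0.03],-1],
  [[0,0,0],[0,0,-0.03],-1],
  [[0,0,0],[0,0,-0.02],-1],
  [[0,0,0],[0,0,0],-1],
  [[0,0,0],[0,0,0],-1],
])

```text
time_s: 10.7
position: [0.5845, -0.1427, 0.397]
eef_rot: [1.621, 2.687, 0.006]
force: [0.4, 0.0, -0.5]
width: 0.088
```

```bash
python3 plan.py .5838 -.1418 .246 118.2;  python3 - <<'E'
from m import *
c=env.camera("scene"); o=np.array((150,130)); S=np.array([.5838,-.1418]); ky=-1.078
im=cv2.resize(c["image"][130:290,150:400],None,fx=3,fy=3,interpolation=cv2.INTER_CUBIC)
draw(im,c,tr(boxpts(.066,.044),S,ky,.109),(0,200,0),o,3); draw(im,c,tr(circ*.06,S,0,.076),(255,0,0),o,3)
draw(im,c,tr(circ*.06,[.4468,.1276],0,.014),(255,0,0),o,3)
cv2.imwrite("pics/f1.png",im)
E
```

```text
t 10.7 pos [ 0.5845 -0.1427  0.397 ] toolx 117.81 w 0.088 F [ 0.4  0.  -0.5] q7 0.8
turn [ 0.0053  0.0009 -0.0067] shift now [ 0.0013 -0.001   0.151 ] shift after turn [ 0.0011 -0.0002  0.151 ]
```

View pics/f1.png

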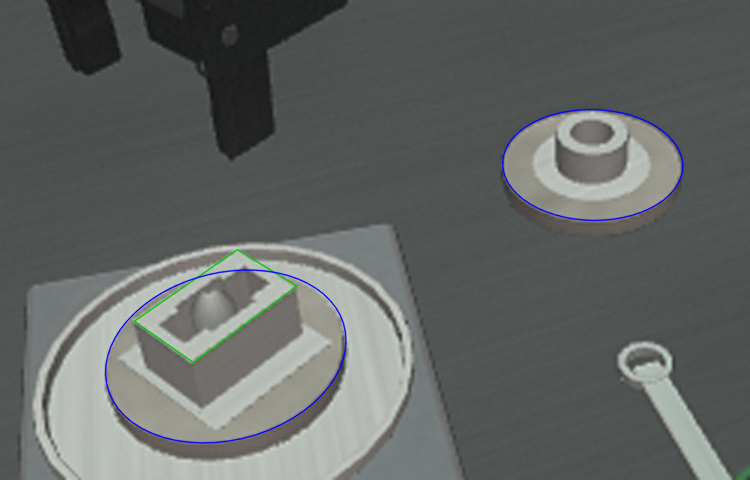

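The slotted wheel sits level on the plate. Its hub at about (215,310) in the crop matches the seated model, with the nose protruding through the bore. The plain wheel is unmoved. Handing in.

```bash
python3 -c "from cell import env; print(env.job_done())"
```

```text
the job is handed in; nothing more can be done
None
```

The slotted wheel is fitted on the spindle, hub up and key in its slot. I handed the job in at about 10.7 s of the 43 s allowed; no verdict was reported.

- **Crosswise rest:** I lowered the wheel over the nose about 45° off the key. It rested at roughly 17–18 mm above the seat, with a contact force of about 32 N at first, then about 7 N. It stayed there at least 0.25 s.
- **Turn and seating:** While pressing lightly I turned it about 45°. It dropped over the key and touched down at the expected seated height (TCP z 0.246 m), with the grip 0.5° from the measured key direction.
- **Final checks:** After release the gripper was 15 cm clear and the wrist force was near zero. The last picture matches the model of a level, seated wheel. The round-hubbed wheel is where it started.

Two things disagreed. The two cameras differ by about 2–3 mm, but by the same amount at wheel and spindle, so it made no difference to the fit. On the approach to the wheel the arm overshot by about 17 mm. The reading was about 4 N there and fell to zero once it settled, and I corrected the position before gripping.

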